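# Feed the slotting jig on by one turn of its hand wheel

## Robot

A 6-joint arm with a two-finger parallel gripper is mounted at the origin on the work surface. World frame = base frame: x ahead of the robot, y to its left, z up, the work surface at z = 0. Lengths are in m, angles in rad, forces in N, time in s.
With the tool pointing down it reaches from about 0.225 to 0.875 m from the base axis. Payload 3.4 kg.
Tool frame: the origin (TCP) lies at the very end of the fingers, on their centre line; the grasp point (between the pads) lies 19 mm behind it (grasp_offset is the distance from the TCP to the grasp point, in m); y points along the fingers, z is the direction in which the jaws open and shut, and the axes are right-handed (so a half turn about y gives the same grasp; the last joint's range is limited). The gripper opens to 85 mm and grips with 20 to 120 N. Pads are 22 mm wide; open, the fingers measure 114 mm over their backs; the gripper's body (76 mm by 85 mm) begins 54 mm behind the grasp point. The pads swing forward as they close: fully open they stand 13 mm farther back than shut.
Start: joints at [1.15, 0.276, 1.505, -0, 1.361, -0.121], TCP at [0.17, 0.549, 0.231] pointing down, gripper open.
Joint ranges: [-2.89, 2.89], [-0.75, 2.08], [0.22, 2.7], [-1.18, 4.32], [0.11, 2.71], [-2.7, 2.7]. Speed limits (rad/s): [2.57, 2.57, 3.14, 3.14, 3.14, 3.14].

## Interface

Orientations are given as a unit quaternion [w, x, y, z].
In Python, from rig import get_state, get_image, sign_off, grasp_offset gives the robot as it stands.
- The arm moves only by the shell command python3 -m jog 'ROWS' [FORCE]. ROWS is JSON, one flat list of numbers, 7 for each row, row after row: the closure in counts, from 0 (fully open) to 255 (shut), then the shift along the tool's x, y, z in cm, then the turn, a rotation vector about the tool's x, y, z in units of 8 degrees (1.0 is 8 degrees). In form: [jaw, tx, ty, tz, rx, ry, rz, jaw, tx, ty, tz, rx, ry, rz, ...]. A call has 1 to 12 rows; each row is the pose to reach, as a shift and turn from the pose commanded when the call began, along the tool's axes at that moment; what a row does not reach only later rows make up. A row lasts 1/8 s, in which the tool goes at most 62.5 mm and 10.7 degrees, less where a joint would pass 70% of its speed; a pose out of reach is approached as far as the arm can. A call with a gripper value outside its range is refused whole. The fingers move at their own pace and stop on an object; FORCE is the grip in N (left out, the last holds). Time passes only in rows, so rows that repeat a pose let the fingers close. It gives the time, the measured TCP pose, the force and the opening at its end, in the units of the state.
- get_state(): the state, without advancing time (a new reading comes with each control period).
- get_image(name): name is "scene" or "top" or "wrist"; returns a dict with "color" (400x640x3 uint8, blue, green, red), "mtx" (3x3 intrinsics, pixels), "R" (3x3) and "t" (3): a world point X has camera coordinates R X + t; the wrist camera has in their place "tool_from_camera" (4x4, takes a point from camera to tool coordinates, whose origin is the TCP and whose axes are the tool frame's). Camera axes: x right, y down, z forward; pixel columns grow to the right and rows downward; lengths in m; the calibration is good to about 2 mm. The wrist camera is an equidistant fisheye: a pixel r from the principal point sees the ray r / f radians off the axis. A picture is of the moment at which its call begins: read the wrist's pose just before it. There is no depth.
- sign_off(): hands the job in, once; it reports no verdict.
The state is a dict: "clock": time; "qpos": joint angles; "qd": joint speeds; "effort": joint torques, N m; "position": TCP position; "ee_rot": TCP orientation; "contact_force": force on the tool from outside, world axes, zero at the start; "moment": the same for the moment, N m; "width": finger opening in m.
Only numpy, scipy, OpenCV 4.12 (cv2) and the standard library are available. Lean on these libraries where they do the work, as an engineer would, in place of code of your own. Each camera call takes 0.05 s, during which the arm holds its last target.

## Task

Feed the board in the slotting jig on by one slot: with your fingertips against the side of the black upright handle, push the hand wheel clockwise (seen from above) through exactly one full turn, so that the handle stops back in line with the red pointer, neither short of it nor run on past it. Only push the handle, never pinch it between the fingers; then take the hand away. Pick nothing up, and leave the tools, jars and other loose things lying around where they are.

Things in the scene. Friction and masses are not known exactly. Their poses are not given: they have to be found in the camera images.
- hub (a point): Centre of the hand wheel, on its upright axis, level with the top of the rim (126 mm above the bench). Bright metal wheel lying flat on top of a green gearbox: rim circle 160 mm in diameter at the bar's centre, rim bar 16 mm thick, three spokes, dark hub 48 mm across that stands at most 13 mm above the rim. The jig is fixed to the bench. Site axes: z up; this frame turns with the wheel (its -x axis points from the hub to the handle).
- handle_mid (a point): Middle of the black upright handle, half-way up. The handle is a cylinder 24 mm in diameter that stands on the rim above the end of one spoke, its axis 80 mm from the wheel's axis; it runs from about 124 mm to 182 mm above the bench and turns freely on its own pin. Pushing it round takes about 3 to 4 N; the wheel has a stiff screw, stays where it is left, and has no stop at one turn.
- index (a point): Outer end of the fixed red pointer, 135 mm from the wheel's axis, 88 mm above the bench; the red tab sticks out from under the rim. At the start the handle stands in line with it, as seen from above, and must end so.
- wheel (a joint): Angle of the hand wheel in rad: 0 with the handle in line with the red pointer, where it starts (within 0.03), growing clockwise seen from above; one full turn is 6.283. The screw feeds the carriage with the upright board 12 mm per turn away from the wheel; the board's top edge is at 115 mm above the bench, 150 mm or more from the wheel's axis.
- offcut: Loose bystander: pale wooden offcut, 90 x 45 x 35 mm, beside the gearbox; origin at the centre of its underside. Leave alone.
- screw_jar: Loose bystander: glass screw jar with red lid, 60 mm across, 70 mm high, behind the gearbox; origin at the centre of its underside. Leave alone.
- screwdriver: Loose bystander: screwdriver with yellow handle lying in front of the jig's rail, about 200 mm long along its x axis. Leave alone.
- hammer: Loose bystander: hammer with wooden handle lying flat on the robot's right, about 260 mm long along its x axis. Leave alone.
- glue: Loose bystander: white glue bottle with orange cap and blue label, 60 mm across, 160 mm high, standing at the far side; origin at the centre of its underside. Leave alone.
- square: Loose bystander: try square lying flat, wooden stock 130 mm, steel blade 120 mm, at most 14 mm high, near the robot on its right. Leave alone.
- drill: Loose bystander: green cordless drill standing on its black battery (110 x 75 mm), about 195 mm high, at the far right; origin at the centre of its underside. Leave alone.

How it is judged:
On the way, in this order (a step that is already met when the one before it is completed fails the run):
1. the handle has been pushed through the first quarter turn (value of joint wheel above 1.57 rad and contact force between the fingers and handle above 0.3 N), for 0.05 s.
2. the handle has been pushed through three quarters of a turn (value of joint wheel above 4.7 rad and contact force between the fingers and handle above 0.3 N), for 0.05 s.
At the end, for the whole second after the job is handed in: The wheel rests one full turn clockwise from the red pointer, within 0.17 rad (about 10 degrees, 14 mm at the handle), and every loose thing is within 25 mm of where it started (value of joint wheel between 6.1132 and 6.4532 rad and velocity of joint wheel between -0.05 and 0.05 rad/s and distance of each of offcut, screw_jar, screwdriver, hammer, glue, square, drill from where it was at the start of the episode below 0.025 m); the robot touches nothing.
It fails at once if the wheel is run on well past one turn (more than 0.5 rad) (value of joint wheel above 6.7832 rad).
It fails at once if the wheel is turned backwards from the start (more than 0.3 rad) (value of joint wheel below -0.3 rad).
It fails at once if the handle is pinched: it stands between the finger pads and is touched by them (horizontal distance between the grasp point and handle_mid below 0.015 m and z of the grasp point in the frame of handle_mid below 0.038 m and contact force between the fingers and handle above 0.3 N).
It fails at once if a loose thing is lifted, carried or knocked away (more than 25 mm) (distance of any of offcut, screw_jar, screwdriver, hammer, glue, square, drill from where it was at the start of the episode above 0.025 m).
It also fails if it takes over 53 s, if anything falls off the work surface, if the arm or the gripper's body presses on something with over 40 N, if the wrist force passes 120 N, or if a joint passes its speed limit or range.

## Working session

There is one attempt and no reset: what is moved stays moved. The work goes in short steps, Python scripts to look and compute and a shell command to move; the robot and the scene stay as the last step left them, time stands still between calls to the robot, and variables do not carry over. Pictures are saved under pics/ and viewed, and the job is handed in when it is done.

```bash
mkdir -p pics; ls
python3 - <<'E'
from rig import *
import cv2
s=get_state(); print(s, grasp_offset)
for n in ("scene","top","wrist"):
    d=get_image(n); cv2.imwrite(f"pics/{n}0.png",d["color"]); print(n,{k:v for k,v in d.items() if k!="color"})
E
```

```text
pics
{'clock': 0.0, 'qpos': array([ 1.14999576e+00,  2.76611395e-01,  1.50611673e+00,  5.24452613e-05,
        1.36071189e+00, -1.21054507e-01]), 'qd': array([ 1.76483924e-03, -1.05483931e-03,  6.95583416e-05,  1.68634550e-03,
        1.69591367e-03, -4.64963183e-04]), 'effort': array([-1.29354245e-03, -4.16777980e+01, -2.45799494e+01, -5.72344125e-04,
        1.14522668e-02,  1.29561283e-05]), 'position': array([0.16958737, 0.54887737, 0.2304369 ]), 'ee_rot': array([-0.6985548 ,  0.69980373, -0.105776  ,  0.10539147]), 'contact_force': array([ 0.12686979, -0.050172  , -0.18324714]), 'moment': array([-0.02196408, -0.01618318,  0.01091337]), 'width': 0.08524126923920412} 0.0187
scene {'mtx': array([[490.17536148,   0.        , 318.67300567],
       [  0.        , 490.17536148, 196.77609951],
       [  0.        ,   0.        ,   1.        ]]), 'R': array([[ 0.26397882,  0.96448677,  0.00896898],
       [ 0.75667284, -0.20131604, -0.62202738],
       [-0.59813158,  0.17098864, -0.78294412]]), 't': array([-0.02442492, -0.3308144 ,  2.00073386])}
top {'mtx': array([[376.45492276,   0.   
[... 160 characters left out ...]
202, -0.01342528],
       [-0.99663647, -0.00285205, -0.08189998],
       [ 0.08185366,  0.01370483, -0.99655013]]), 't': array([-0.09347212,  0.51815545,  1.02803794])}
wrist {'mtx': array([[309.70691629,   0.        , 312.56036912],
       [  0.        , 309.70691629, 204.42313685],
       [  0.        ,   0.        ,   1.        ]]), 'tool_from_camera': array([[ 1.70325325e-03,  9.63554441e-01,  2.67506894e-01,
        -6.73470468e-02],
       [-1.56582592e-04, -2.67507022e-01,  9.63555898e-01,
        -1.42590778e-01],
       [ 9.99998537e-01, -1.68306664e-03, -3.04756353e-04,
        -7.21091423e-05],
       [ 0.00000000e+00,  0.00000000e+00,  0.00000000e+00,
         1.00000000e+00]])}
```

View pics/scene0.png

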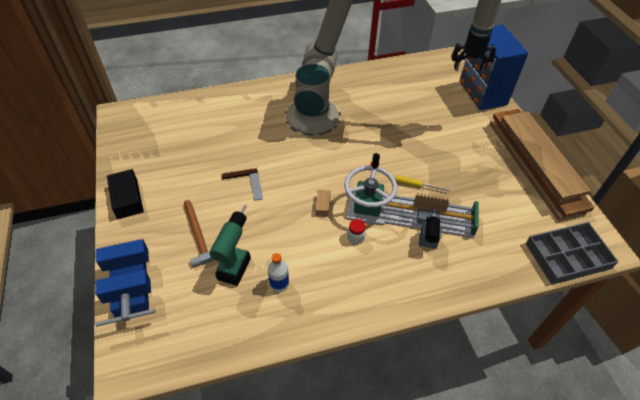

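View pics/top0.png

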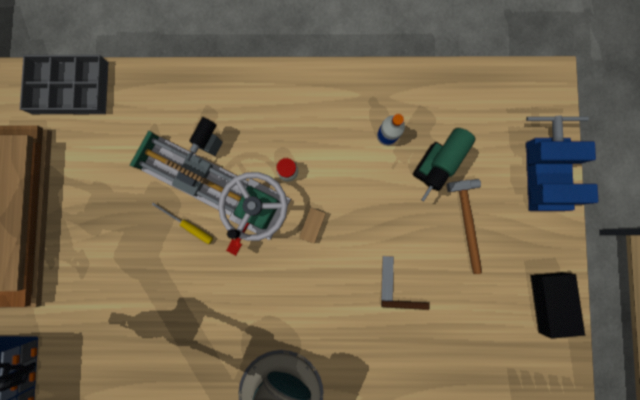

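View pics/wrist0.png

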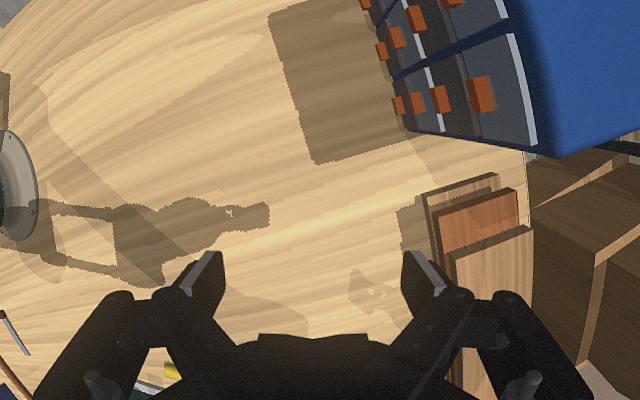

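The scene and top views both show the wheel, with the hub at about (252,207) in top and (371,186) in scene. The handle is at about (234,234) in top and (375,160) in scene, and the red tab is at (235,246) in top. I'll zoom in next.

Run:
```python
import cv2,numpy as np
t=cv2.imread("pics/top0.png")[150:270,190:340]; s=cv2.imread("pics/scene0.png")[140:225,330:410]
cv2.imwrite("pics/topz.png",cv2.resize(t,None,fx=5,fy=5,interpolation=cv2.INTER_NEAREST))
cv2.imwrite("pics/scenez.png",cv2.resize(s,None,fx=7,fy=7,interpolation=cv2.INTER_NEAREST))
```

```text
(no output)
```

View pics/topz.png

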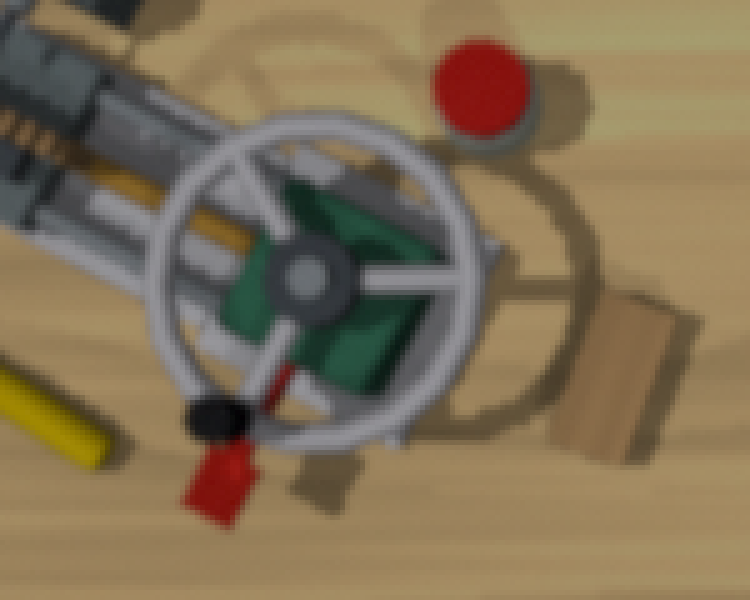

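View pics/scenez.png

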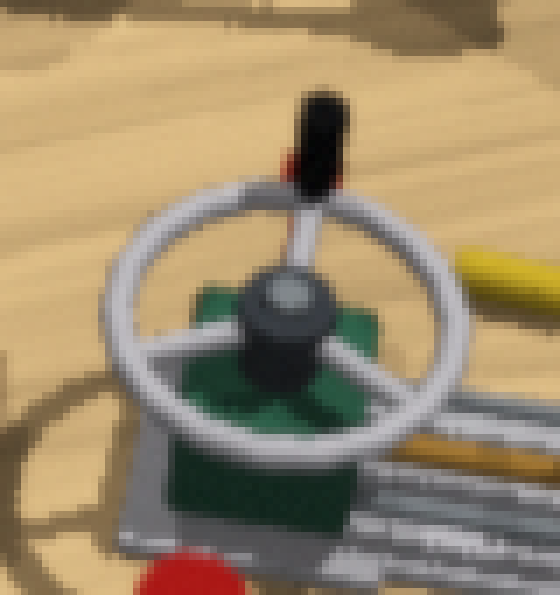

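```bash
cat > h.py <<'E'
import numpy as np,cv2
from rig import *
from scipy.spatial.transform import Rotation as Ro
def ray(d,u,v,z):
    r=d["R"].T@np.linalg.inv(d["mtx"])@[u,v,1]; c=-d["R"].T@d["t"]
    return c+r*(z-c[2])/r[2]
def proj(d,X):
    p=d["mtx"]@(d["R"]@np.array(X)+d["t"]); return p[:2]/p[2]
E
python3 - <<'E'
from h import *
d=get_image("top");s=get_image("scene")
# rim fit top: bright greyish
def rim(d,box):
    x0,y0,x1,y1=box; c=d["color"][y0:y1,x0:x1]; hsv=cv2.cvtColor(c,cv2.COLOR_BGR2HSV)
    m=((hsv[...,1]<45)&(hsv[...,2]>110)).astype(np.uint8)*255
    return m
f=lambda u,v,z:ray(d,190+u/5,150+v/5,z).round(4)
print("hub top",f(315,281.5,.118),"diam",np.linalg.norm(f(146,281,.118)-f(484,281,.118)))
print("hub cap",f(306,278,.139))
print("pointer tip",f(209,514,.088))
print("offcut",[f(*p,.035) for p in [(605,290),(673,313),(625,465),(548,440)]],"jar",f(482,88,.07))
g=lambda u,v,z:ray(s,330+u/7,140+v/7,z).round(4)
print("scene hub cap",g(289,290,.139),"rim",g(287,323,.118))
print("handle top scene",g(324,104,.182))
hub=np.array([*f(315,281.5,.118)[:2],0]);print(np.linalg.norm(f(209,514,.088)[:2]-hub[:2]))
E
```

```text
hub top [0.5039 0.0629 0.118 ] diam 0.17150072886142495
hub cap [0.504  0.0637 0.139 ]
pointer tip [0.3854 0.1211 0.088 ]
offcut [array([ 0.5059, -0.0819,  0.035 ]), array([ 0.4934, -0.1193,  0.035 ]), array([ 0.4104, -0.0933,  0.035 ]), array([ 0.4238, -0.0512,  0.035 ])] jar [ 0.6117 -0.0164  0.07  ]
scene hub cap [0.5024 0.0649 0.139 ] rim [0.5051 0.065  0.118 ]
handle top scene [0.4313 0.1027 0.182 ]
0.13202079381673176
```

```bash
cat >> h.py <<'E'
H=np.array([.504,.064])
def RT(s): w,x,y,z=s["ee_rot"]; return Ro.from_quat([x,y,z,w]).as_matrix()
def rows(targets,z,s=None):
    s=s or get_state(); R=RT(s); p=s["position"]
    for t in targets:
        zz=t[2] if len(t)>2 else z
        print((R.T@(np.array([t[0],t[1],zz])-p)*100).round(2))
def circ(a,r=.08): a=np.radians(a); return H+r*np.array([np.cos(a),np.sin(a)])
E
python3 - <<'E'
from h import *
s=get_state();print(RT(s).round(3))
print(circ(188)); rows([circ(188)],.231)
E
```

```text
[[ 0.955 -0.     0.295]
 [-0.295 -0.001  0.955]
 [-0.    -1.    -0.001]]
[0.42477855 0.05286615]
[ 3.902e+01  2.000e-02 -3.988e+01]
```

```bash
python3 -m jog '[255,10,0,-10,0,0,0, 255,20,0,-20,0,0,0, 255,30,0,-30,0,0,0, 255,39,0,-39.9,0,0,0, 255,39,0,-39.9,0,0,0, 255,39,0,-39.9,0,0,0, 255,39,0,-39.9,0,0,0, 255,39,0,-39.9,0,0,0, 255,39,0,-39.9,0,0,0, 255,39,0,-39.9,0,0,0, 255,39,0,-39.9,0,0,0, 255,39,0,-39.9,0,0,0]' 30
python3 - <<'E'
from h import *
s=get_state();print(s["position"],s["width"],s["clock"],s["contact_force"])
for n in("top","wrist","scene"):
    d=get_image(n);c=d["color"]
    if n=="top": c=cv2.resize(c[130:290,170:360],None,fx=4,fy=4)
    if n=="scene": c=cv2.resize(c[60:230,280:450],None,fx=3.5,fy=3.5)
    cv2.imwrite(f"pics/{n}1.png",c)
E
```

```text
clock: 1.75
position: [0.4238, 0.0542, 0.2312]
ee_rot: [0.699, -0.699, 0.105, -0.105]
contact_force: [-0.1, -0.3, -0.7]
width: -0.0002
[0.42380019 0.0542312  0.23122352] -0.00023131155816007393 1.75 [-0.08102248 -0.28891643 -0.68134762]
```

View pics/wrist1.png

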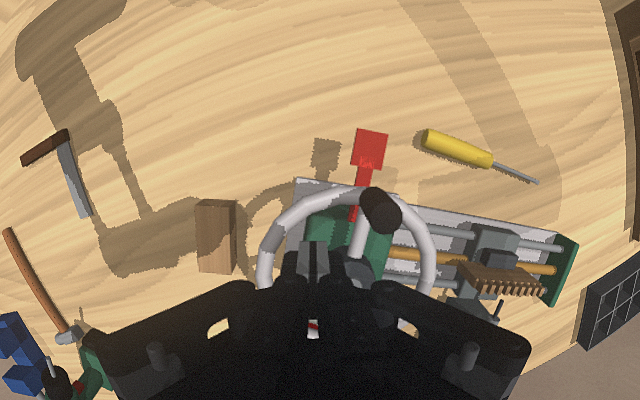

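View pics/scene1.png

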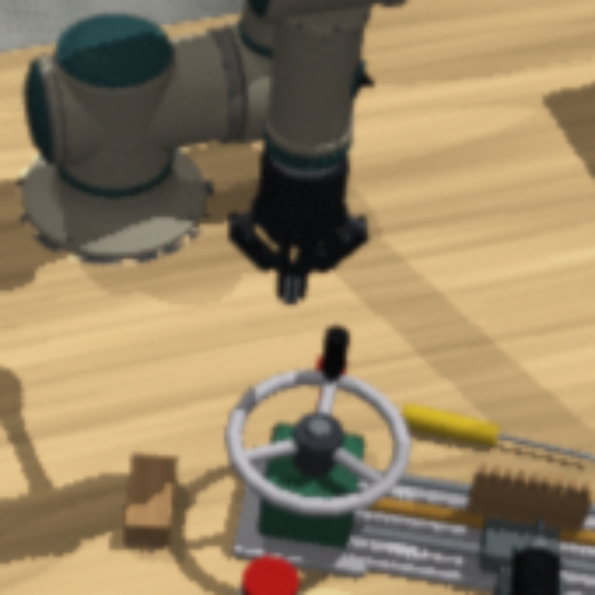

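```bash
python3 -m jog '[255,0,4,0,0,0,0, 255,0,7.3,0,0,0,0, 255,0,7.3,0,0,0,0, 255,0,7.3,0,0,0,0]'
python3 - <<'E'
from h import *
rows([circ(a) for a in range(180,84,-8)],.158)
E
```

```text
clock: 2.4
position: [0.4255, 0.0534, 0.1594]
ee_rot: [0.699, -0.699, 0.105, -0.106]
contact_force: [0.3, 0.5, -0.4]
width: -0.0
[-0.45  0.14  0.97]
[-0.71  0.14  2.06]
[-0.8   0.14  3.17]
[-0.75  0.14  4.28]
[-0.54  0.14  5.38]
[-0.18  0.14  6.43]
[0.33 0.14 7.43]
[0.97 0.15 8.34]
[1.73 0.15 9.16]
[2.59 0.15 9.87]
[ 3.55  0.15 10.44]
[ 4.57  0.15 10.88]
```

```bash
python3 -m jog '[255,-0.45,0,0.97,0,0,0, 255,-0.71,0,2.06,0,0,0, 255,-0.8,0,3.17,0,0,0, 255,-0.75,0,4.28,0,0,0, 255,-0.54,0,5.38,0,0,0, 255,-0.18,0,6.43,0,0,0, 255,0.33,0,7.43,0,0,0, 255,0.97,0,8.34,0,0,0]'
python3 - <<'E'
from h import *
s=get_state();print(s["position"],s["contact_force"],np.degrees(np.arctan2(*(s["position"][:2]-H)[::-1])),np.linalg.norm(s["position"][:2]-H))
for n in("top","wrist"):
    d=get_image(n);c=d["color"]
    if n=="top": c=cv2.resize(c[130:290,170:360],None,fx=4,fy=4)
    cv2.imwrite(f"pics/{n}2.png",c)
rows([circ(a) for a in range(116,20,-8)],.158)
E
```

```text
clock: 3.4
position: [0.4583, 0.1308, 0.158]
ee_rot: [0.699, -0.699, 0.106, -0.105]
contact_force: [-2.8, -0.9, 3.0]
width: 0.0001
[0.45828623 0.13082636 0.15795712] [-2.84113023 -0.89293078  3.00535778] 124.37478238653755 0.0809661089950515
[ 0.74 -0.    0.72]
[ 1.6  -0.    1.42]
[2.56 0.   2.  ]
[3.58 0.   2.44]
[4.66 0.   2.73]
[5.77 0.   2.87]
[6.88 0.   2.85]
[7.99 0.   2.68]
[9.05 0.   2.36]
[10.07  0.    1.89]
[11.    0.    1.29]
[11.85 -0.    0.56]
```

View pics/wrist2.png

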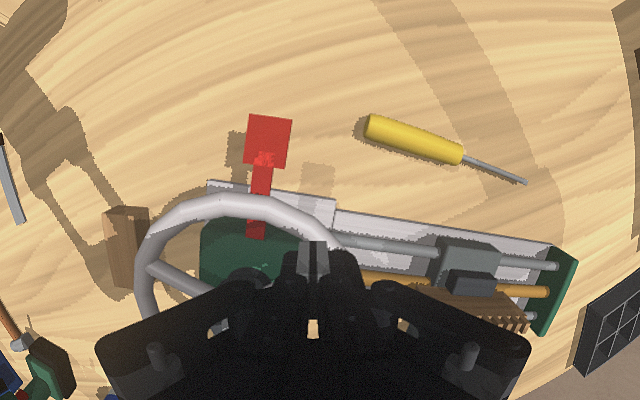

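View pics/top2.png

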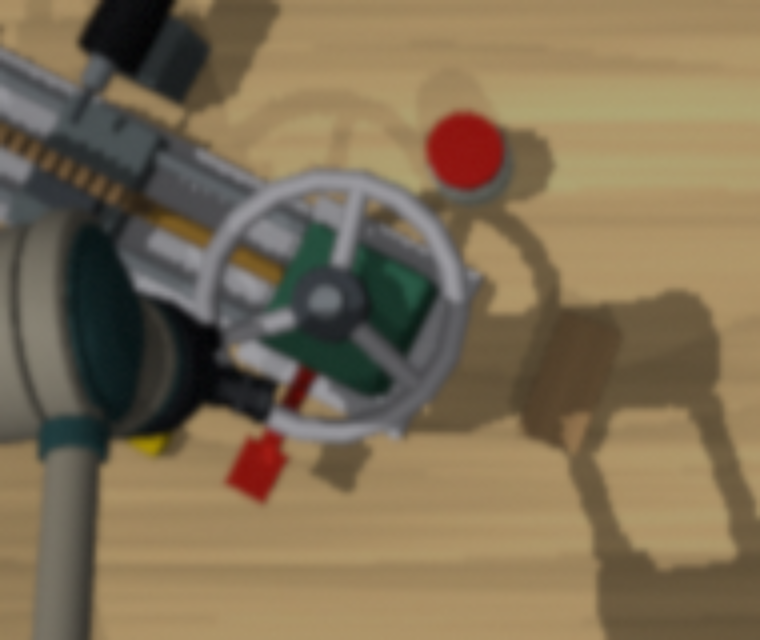

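The wheel has turned clockwise by about 48°, the handle is just ahead of the fingertips, and the push force is about 4 N. I'll carry on.

```bash
python3 -m jog '[255,0.74,0,0.72,0,0,0, 255,1.6,0,1.42,0,0,0, 255,2.56,0,2,0,0,0, 255,3.58,0,2.44,0,0,0, 255,4.66,0,2.73,0,0,0, 255,5.77,0,2.87,0,0,0, 255,6.88,0,2.85,0,0,0, 255,7.99,0,2.68,0,0,0, 255,9.05,0,2.36,0,0,0, 255,10.07,0,1.89,0,0,0, 255,11,0,1.29,0,0,0, 255,11.85,0,0.56,0,0,0]'
python3 - <<'E'
from h import *
s=get_state();print(s["position"],s["contact_force"],np.degrees(np.arctan2(*(s["position"][:2]-H)[::-1])),np.linalg.norm(s["position"][:2]-H))
for n in("top",):
    d=get_image(n);c=d["color"]
    if n=="top": c=cv2.resize(c[130:290,170:360],None,fx=4,fy=4)
    cv2.imwrite(f"pics/{n}3.png",c)
rows([circ(a) for a in range(20,-76,-8)],.158)
E
```

```text
clock: 5.0
position: [0.5735, 0.0999, 0.1585]
ee_rot: [0.699, -0.699, 0.106, -0.105]
contact_force: [-4.5, 3.0, -1.3]
width: 0.0002
[0.57349977 0.09987477 0.15847278] [-4.53326864  2.96928696 -1.31649143] 27.302125536058146 0.07821264477550116
[ 0.59  0.07 -0.55]
[ 1.2   0.07 -1.48]
[ 1.67  0.07 -2.49]
[ 2.    0.07 -3.56]
[ 2.18  0.07 -4.66]
[ 2.21  0.07 -5.78]
[ 2.08  0.07 -6.89]
[ 1.79  0.07 -7.96]
[ 1.36  0.07 -8.99]
[ 0.79  0.07 -9.95]
[  0.09   0.07 -10.82]
[ -0.73   0.07 -11.59]
```

View pics/top3.png

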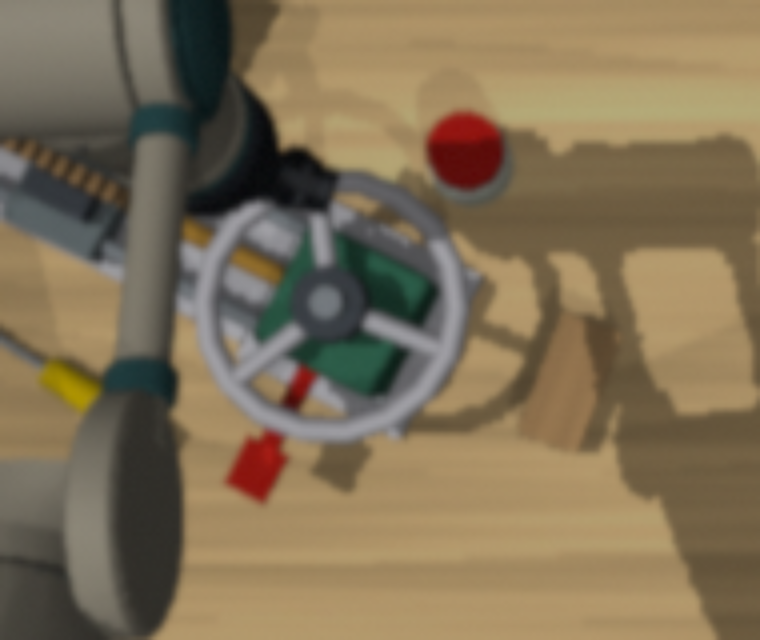

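The handle spoke now points away from the robot, so the wheel has turned about 145°. The push is going as planned.

```bash
python3 -m jog '[255,0.59,0,-0.55,0,0,0, 255,1.2,0,-1.48,0,0,0, 255,1.67,0,-2.49,0,0,0, 255,2,0,-3.56,0,0,0, 255,2.18,0,-4.66,0,0,0, 255,2.21,0,-5.78,0,0,0, 255,2.08,0,-6.89,0,0,0, 255,1.79,0,-7.96,0,0,0, 255,1.36,0,-8.99,0,0,0, 255,0.79,0,-9.95,0,0,0, 255,0.09,0,-10.82,0,0,0, 255,-0.73,0,-11.59,0,0,0]'
python3 - <<'E'
from h import *
s=get_state();print(s["position"],s["contact_force"],np.degrees(np.arctan2(*(s["position"][:2]-H)[::-1])),np.linalg.norm(s["position"][:2]-H))
for n in("top",):
    d=get_image(n);c=d["color"]
    if n=="top": c=cv2.resize(c[130:290,170:360],None,fx=4,fy=4)
    cv2.imwrite(f"pics/{n}4.png",c)
rows([circ(a) for a in range(-76,-172,-8)],.158)
E
```

```text
clock: 6.55
position: [0.5319, -0.0087, 0.1585]
ee_rot: [0.699, -0.699, 0.105, -0.106]
contact_force: [3.7, 2.4, 1.9]
width: 0.0
[ 0.53187971 -0.00872278  0.15849268] [3.68894915 2.40227685 1.85509498] -69.02469245468211 0.07788376821444577
[-0.48  0.04 -0.6 ]
[-1.47  0.04 -1.11]
[-2.53  0.04 -1.48]
[-3.62  0.04 -1.7 ]
[-4.74  0.05 -1.76]
[-5.85  0.05 -1.66]
[-6.94  0.05 -1.42]
[-7.98  0.05 -1.02]
[-8.96  0.05 -0.48]
[-9.85  0.05  0.19]
[-10.64   0.05   0.97]
[-11.32   0.05   1.86]
```

View pics/top4.png

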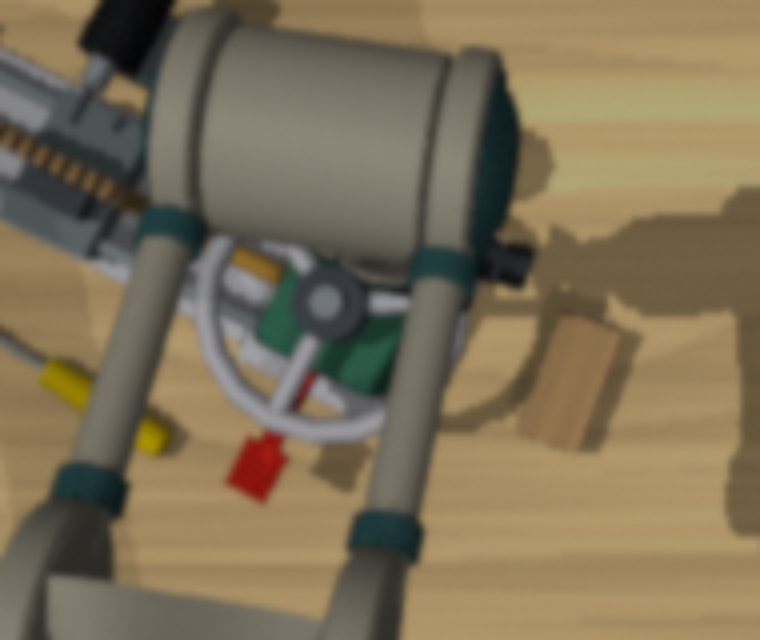

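```bash
python3 -m jog '[255,-0.48,0,-0.6,0,0,0, 255,-1.47,0,-1.11,0,0,0, 255,-2.53,0,-1.48,0,0,0, 255,-3.62,0,-1.7,0,0,0, 255,-4.74,0,-1.76,0,0,0, 255,-5.85,0,-1.66,0,0,0, 255,-6.94,0,-1.42,0,0,0, 255,-7.98,0,-1.02,0,0,0, 255,-8.96,0,-0.48,0,0,0, 255,-9.85,0,0.19,0,0,0, 255,-9.85,0,0.19,0,0,0]'
python3 - <<'E'
from h import *
s=get_state();print(s["position"],s["contact_force"],np.degrees(np.arctan2(*(s["position"][:2]-H)[::-1])),np.linalg.norm(s["position"][:2]-H))
for n in("top","wrist"):
    d=get_image(n);c=d["color"]
    if n=="top": c=cv2.resize(c[130:290,170:360],None,fx=4,fy=4)
    cv2.imwrite(f"pics/{n}5.png",c)
rows([circ(a) for a in (-155,-158,-161,-164,-167,-170,-173,-176,-179,-182,-185,-188)],.158)
E
```

```text
clock: 7.98
position: [0.437, 0.0237, 0.158]
ee_rot: [0.699, -0.699, 0.106, -0.104]
contact_force: [0.7, -1.0, 0.0]
width: -0.0002
[0.43700359 0.02367905 0.15804543] [ 0.66938445 -0.99126105  0.04847805] -148.95889359882213 0.07819398157348188
[-0.72 -0.02  0.51]
[-0.99 -0.02  0.82]
[-1.24 -0.02  1.15]
[-1.48 -0.02  1.5 ]
[-1.7  -0.02  1.86]
[-1.9  -0.02  2.22]
[-2.08 -0.02  2.6 ]
[-2.25 -0.02  2.99]
[-2.39 -0.02  3.38]
[-2.51 -0.02  3.78]
[-2.6  -0.02  4.19]
[-2.68 -0.02  4.6 ]
```

View pics/top5.png

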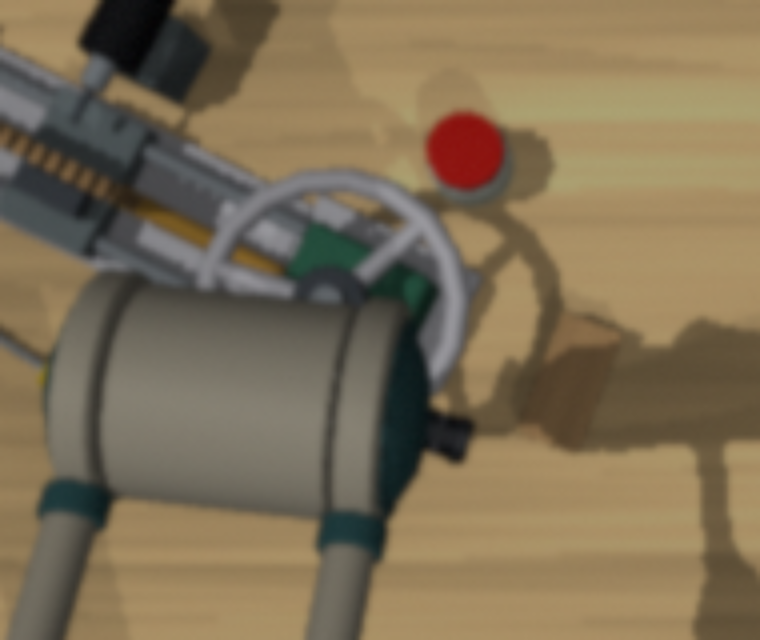

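View pics/wrist5.png

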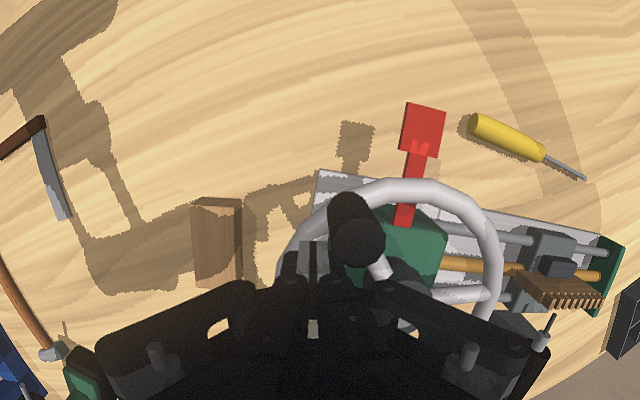

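```bash
cat >> h.py <<'E'
K=np.array([[309.707,0,312.56],[0,309.707,204.423]])
TC=np.array([[1.70325325e-03,9.63554441e-01,2.67506894e-01,-6.73470468e-02],[-1.56582592e-04,-2.67507022e-01,9.63555898e-01,-1.42590778e-01],[9.99998537e-01,-1.68306664e-03,-3.04756353e-04,-7.21091423e-05],[0,0,0,1]])
def wray(pos,R,u,v,z):
    d=np.array([u-312.56,v-204.423]);r=np.linalg.norm(d);th=r/309.707
    c=np.array([*(d/r*np.sin(th)),np.cos(th)])
    w=R@TC[:3,:3]@c; o=pos+R@TC[:3,3]
    return o+w*(z-o[2])/w[2]
def ang(p): q=p[:2]-H; return p.round(4),np.degrees(np.arctan2(q[1],q[0])).round(1),np.linalg.norm(q).round(4)
E
python3 - <<'E'
from h import *
for i,b in ((1,(340,170,420,250)),(5,(310,170,410,290))):
    c=cv2.imread(f"pics/wrist{i}.png")[b[1]:b[3],b[0]:b[2]]
    cv2.imwrite(f"pics/w{i}z.png",cv2.resize(np.clip(c.astype(float)*2,0,255).astype(np.uint8),None,fx=5,fy=5,interpolation=cv2.INTER_NEAREST))
R=RT(get_state())
P1=np.array([.4238,.05423,.2312]);P5=np.array([.437,.02368,.15805])
print(ang(wray(P1,R,386,213,.182)),ang(wray(P5,R,357,243,.182)))
for P,q in((P1,(370,130)),(P5,(425,105))): print("tip",ang(wray(P,R,*q,.088)))
E
```

```text
(array([0.4301, 0.1029, 0.182 ]), np.float64(152.2), np.float64(0.0835)) (array([0.4257, 0.0464, 0.182 ]), np.float64(-167.4), np.float64(0.0803))
tip (array([0.3822, 0.1226, 0.088 ]), np.float64(154.3), np.float64(0.1352))
tip (array([0.3827, 0.1236, 0.088 ]), np.float64(153.8), np.float64(0.1351))
```

View pics/w1z.png

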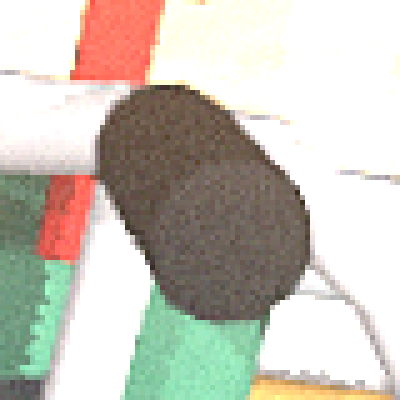

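View pics/w5z.png

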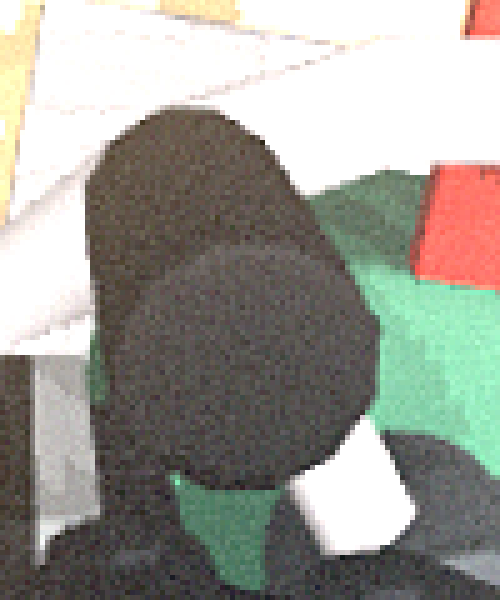

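Run:
```python
from h import *
R=RT(get_state())
P1=np.array([.4238,.05423,.2312]);P5=np.array([.437,.02368,.15805])
print(ang(wray(P1,R,386.4,218,.182)),ang(wray(P5,R,359.6,243,.182)))
```

```text
(array([0.4336, 0.1024, 0.182 ]), np.float64(151.4), np.float64(0.0802)) (array([0.426 , 0.0475, 0.182 ]), np.float64(-168.1), np.float64(0.0797))
```

```bash
python3 -m jog '[255,-0.72,0,0.51,0,0,0, 255,-1.24,0,1.15,0,0,0, 255,-1.7,0,1.86,0,0,0, 255,-2.08,0,2.6,0,0,0, 255,-2.3,0,3.1,0,0,0, 255,-2.43,0,3.5,0,0,0, 255,-2.43,0,3.5,0,0,0]'
python3 - <<'E'
from h import *
s=get_state();print(s["position"],s["contact_force"],np.degrees(np.arctan2(*(s["position"][:2]-H)[::-1])),np.linalg.norm(s["position"][:2]-H))
d=get_image("wrist");cv2.imwrite(f"pics/wrist6.png",d["color"])
c=d["color"][170:290,310:430]
cv2.imwrite(f"pics/w6z.png",cv2.resize(np.clip(c.astype(float)*2,0,255).astype(np.uint8),None,fx=5,fy=5,interpolation=cv2.INTER_NEAREST))
E
```

```text
clock: 8.95
position: [0.4252, 0.0639, 0.1582]
ee_rot: [0.7, -0.699, 0.106, -0.105]
contact_force: [-1.1, -0.6, -0.3]
width: 0.0001
[0.42522696 0.0639367  0.15823158] [-1.14889114 -0.61482191 -0.34503081] -179.95395953033747 0.07877306924467731
```

View pics/w6z.png

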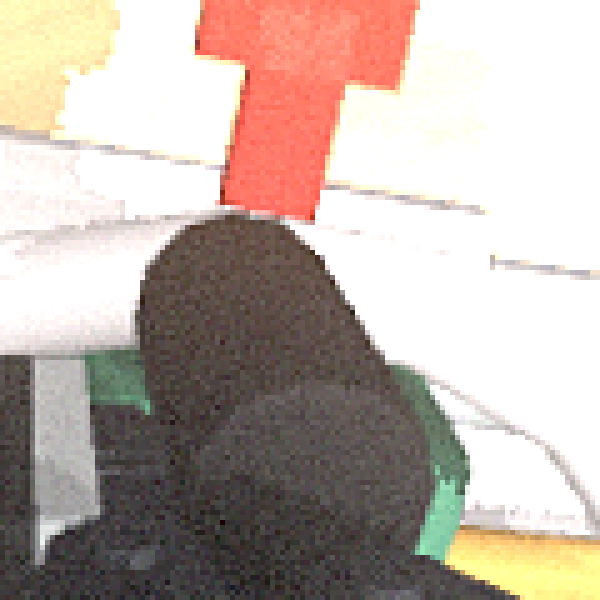

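Run:
```python
from h import *
s=get_state();R=RT(s);print(s["clock"])
for v in (266,269.6,272): print(ang(wray(s["position"],R,371,v,.182)))
rows([circ(a) for a in (-182,-184,-186,-187)],.158)
```

```text
9.0
(array([0.4266, 0.0898, 0.182 ]), np.float64(161.6), np.float64(0.0816))
(array([0.4283, 0.0894, 0.182 ]), np.float64(161.4), np.float64(0.0798))
(array([0.4295, 0.0891, 0.182 ]), np.float64(161.4), np.float64(0.0786))
[-0.22  0.03  0.24]
[-0.29  0.03  0.51]
[-0.34  0.03  0.78]
[-0.37  0.03  0.92]
```

```bash
python3 -m jog '[255,-0.2,0,0.3,0,0,0, 255,-0.3,0,0.6,0,0,0, 255,-0.37,0,0.9,0,0,0, 255,-0.4,0,1.06,0,0,0, 255,-0.4,0,1.06,0,0,0, 255,-0.4,0,1.06,0,0,0]'
python3 -m jog '[255,0,0,-1,0,0,0, 255,0,0,-2,0,0,0, 255,0,-4,-2.5,0,0,0, 255,0,-7.3,-2.5,0,0,0, 255,0,-7.3,-2.5,0,0,0, 255,0,-7.3,-2.5,0,0,0]'
python3 - <<'E'
from h import *
s=get_state();print(s["position"],s["contact_force"])
d=get_image("wrist");
c=d["color"][80:260,320:440]
cv2.imwrite(f"pics/w7z.png",cv2.resize(np.clip(c.astype(float)*2,0,255).astype(np.uint8),None,fx=4,fy=4,interpolation=cv2.INTER_NEAREST)[:600])
E
```

```text
clock: 9.75
position: [0.4252, 0.0747, 0.1584]
ee_rot: [0.699, -0.699, 0.106, -0.106]
contact_force: [-0.8, -2.0, -0.6]
width: -0.0001
clock: 10.5
position: [0.4169, 0.0503, 0.2306]
ee_rot: [0.699, -0.699, 0.106, -0.105]
contact_force: [-0.2, 0.3, -0.3]
width: 0.0002
[0.41692611 0.0503362  0.23061817] [-0.15566911  0.27192815 -0.33135306]
```

View pics/w7z.png

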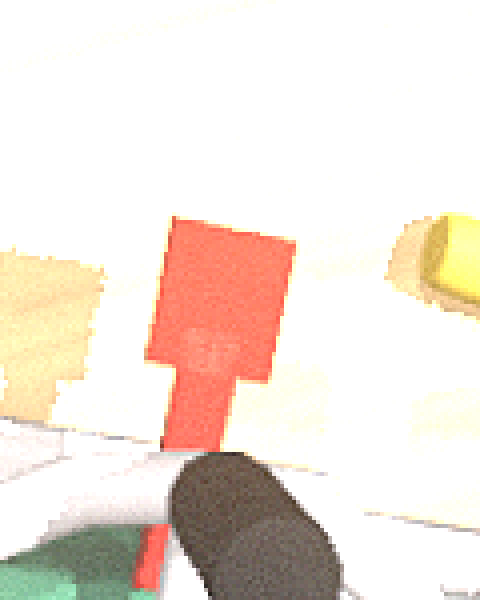

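```bash
python3 -m jog '[255,0,-4,0,0,0,0, 255,-6,-5,6,0,0,0, 255,-12,-5,12,0,0,0, 255,-18,-5,18,0,0,0, 255,-25,-5,25,0,0,0, 255,-30,-5,30,0,0,0, 255,-30,-5,30,0,0,0, 255,-30,-5,30,0,0,0, 255,-30,-5,30,0,0,0, 255,-30,-5,30,0,0,0]'
python3 - <<'E'
from h import *
s=get_state();print(s["position"],s["contact_force"])
d=get_image("top");cv2.imwrite("pics/top8.png",d["color"])
a=cv2.imread("pics/top0.png")[150:270,190:340]
t=d["color"][150:270,190:340]
cv2.imwrite("pics/top8z.png",cv2.resize(t,None,fx=5,fy=5,interpolation=cv2.INTER_NEAREST))
for im in(a,t):
    m=(im.max(2)<40).astype(np.uint8); m[:70]=0; m[:,:30]=0;m[:,70:]=0
    M=cv2.moments(m,True); print(M["m00"],M["m10"]/M["m00"]+190,M["m01"]/M["m00"]+150)
s0=cv2.imread("pics/scene0.png");s1=get_image("scene")["color"];
for im in(s0,s1):
    c=im[145:172,365:390]; m=(c.max(2)<45).astype(np.uint8);M=cv2.moments(m,True);print(M["m00"],M["m10"]/M["m00"]+365,M["m01"]/M["m00"]+145)
cv2.imwrite("pics/scene8.png",s1)
E
```

```text
clock: 11.8
position: [0.2194, 0.4248, 0.28]
ee_rot: [-0.698, 0.7, -0.106, 0.105]
contact_force: [0.7, -0.3, 0.3]
width: 0.0004
[0.21939824 0.42481404 0.2800394 ] [ 0.73478545 -0.26316305  0.26140555]
82.0 233.609756097561 233.4268292682927
80.0 235.0125 233.975
73.0 375.16438356164383 160.58904109589042
74.0 374.0945945945946 160.04054054054055
```

View pics/top8z.png

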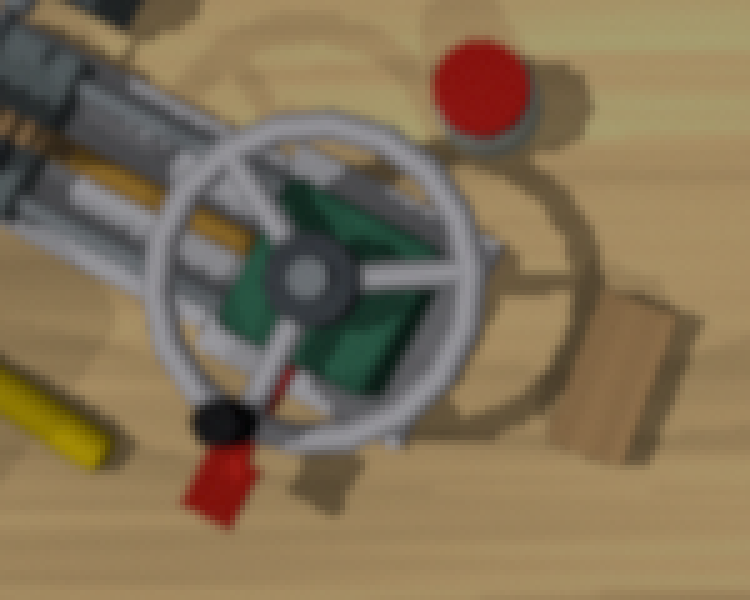

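View pics/scene8.png

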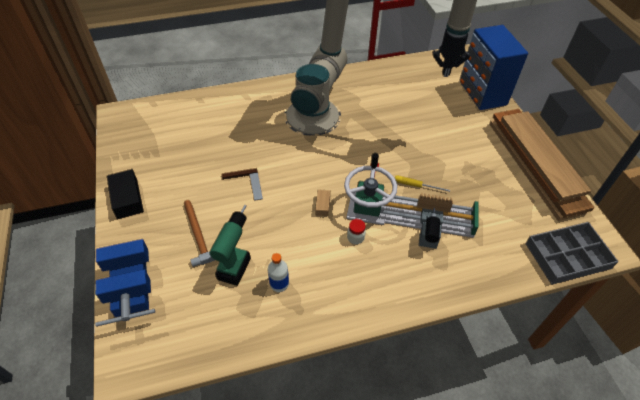

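```bash
python3 -c "
from rig import *
print(get_state()['qd'].round(4)); sign_off()"
```

```text
[-0.0111 -0.0087 -0.006   0.002  -0.0011  0.0012]
the job is handed in; nothing more can be done
```

I pushed the wheel clockwise through one full turn and handed the job in at about 12 s. The fingers stayed shut and rested against the side of the handle, so it was never pinched. Afterwards I lifted the hand clear and moved it away.

**Wheel position:** By comparing the top view before and after, the handle stopped about 2.4° (0.04 rad) short of where it started, against a tolerance of 0.17 rad. A spoke in the same picture gave about 2.3°. The handle also shifted by about 1 px in the scene view. The start itself may be up to 0.03 rad off the pointer.

**Other checks:** The carriage has moved along. By eye, the loose things look unmoved in the last pictures; I did not measure each one. The force reading at the end was near zero.

**Disagreement:** My measurements of the handle's starting direction ranged from 151.4° to 152.2°, while the pointer read 153.8° to 154.3°. I aimed for 153°, which is well inside the tolerance either way.

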